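# Slide a frame rod home in the length gauge

## Robot

A 6-joint arm with a two-finger parallel gripper is mounted at the origin on the work surface. World frame = base frame: x ahead of the robot, y to its left, z up, the work surface at z = 0. Lengths are in m, angles in degrees, forces in N, time in s.
With the tool pointing down it reaches from about 0.4 to 0.825 m from the base axis. Payload 7 kg.
Tool frame: the origin (TCP) lies at the very end of the fingers, on their centre line; the grasp point (between the pads) lies 19 mm behind it (ctrl.grip_point_offset is the distance from the TCP to the grasp point, in m); x points along the fingers, z is the direction in which the jaws open and shut, and the axes are right-handed (so a half turn about x gives the same grasp; the last joint's range is limited). The gripper opens to 88 mm and grips with 3 to 60 N. Pads are 19 mm wide; open, the fingers measure 130 mm over their backs; the gripper's body (78 mm by 193 mm) begins 47 mm behind the grasp point.
Start: joints at [-48.524, 20.546, 0.682, 0, -70.136, -16.507], TCP at [0.285, -0.612, 0.192] pointing down, gripper open.
Joint ranges: [-176.03, 176.03], [-82.01, 121.73], [-58.28, 71.71], [-173.87, 95.51], [-174.79, -0.11], [-173.66, 173.66]. Speed limits (degrees/s): [136.94, 136.94, 172.46, 180, 180, 180].

## Interface

Orientations are given as [roll, pitch, yaw] about the fixed x, y, z axes, in that order (R = Rz(yaw) Ry(pitch) Rx(roll)).
In Python, from plant import get_obs, snapshot, calibration, close_job, ctrl gives the robot as it stands.
- The arm moves only by the tool move_arm, never from a script. Its argument "commands" is a list that holds one entry, the list of rows, each a list of 4 numbers: the shift along the tool's x, y, z in cm, then the turn about the tool's x in rad. In form: [[[dx, dy, dz, spin], ...]]. A call has 1 to 8 rows; each row shifts and turns the commanded pose from where the row before left it, along the tool's axes as they then stand; what a row does not reach is not made up. A row lasts 1/10 s, in which the tool goes at most 50 mm and 8.59 degrees, less where a joint would pass 70% of its speed; a pose out of reach is approached as far as the arm can. A call with a gripper value outside its range is refused whole. "jaw" is the finger opening in cm, from 0 to 8.76, set as the call begins (left out, the last holds). The fingers move at their own pace and stop on an object; the grip force is fixed at half the most. Time passes only in rows, so rows that do not move let the fingers close. It gives the time, the measured TCP pose, the force and the opening at its end, in the units of the state.
- get_obs(): the state, without advancing time (a new reading comes with each control period).
- snapshot(name): name is "scene" or "top" or "wrist"; returns (picture, depth): 420x560x3 uint8, red, green, blue; 420x560 float32, m along the optical axis (not along the pixel's ray), 0 where there is no reading.
- calibration(name): a dict with "mtx" (3x3 intrinsics, pixels), "k1" (the pictures are not rectified: a ray, as slopes to the right and down, at radius r is drawn at 1 + k1 r^2 times it, then the intrinsics apply), "T" (4x4, takes a point from camera to world coordinates); the wrist camera has in their place "tool_from_camera" (4x4, takes a point from camera to tool coordinates, whose origin is the TCP and whose axes are the tool frame's). Camera axes: x right, y up, looking along -z (the intrinsics and any distortion apply to the point x, -y, -z); pixel columns grow to the right and rows downward; lengths in m; the calibration is good to about 2 mm. A picture is of the moment at which its call begins: read the wrist's pose just before it. calibration takes no time and is no camera call.
- close_job(): hands the job in, once; it reports no verdict.
The state is a dict: "clock": time; "joint_pos": joint angles; "qvel": joint speeds; "tau": joint torques, N m; "tool_pos": TCP position; "orientation": TCP orientation; "force": force on the tool from outside, world axes, zero at the start; "moment": the same for the moment, N m; "opening": finger opening in m.
Only numpy, scipy, OpenCV 4.12 (cv2) and the standard library are available. Lean on these libraries where they do the work, as an engineer would, in place of code of your own. Each camera call takes 0.05 s, during which the arm holds its last target. There are 200 camera calls.

## Task

Take the middle-length steel rod from the wooden rod rack and lay it in the V-groove of the length gauge, at the open end before the bridge. Then slide it along the groove, under the bridge, until it bears on the stop pin: press it home with a light but definite push, gently, never ramming the pin. Leave it lying in the groove touching the pin, and leave everything else where it stands.

Things in the scene. Friction and masses are not known exactly. Their poses are not given: they have to be found in the camera images.
- rod: the middle-length rod (the one to handle), a plain steel cylinder 16 mm in diameter and 110 mm long, about 0.17 kg (may vary by 40 %), lying in one of the three places of the rack. Origin on its surface half-way along (it turns as the rod rolls: use rod_center); x along the rod, both ends alike
- rod_center (a point): the middle of that 110 mm rod, on its axis; x along the rod. In the rack the axis lies level, 30 mm above the table
- gauge: length gauge fixed on the table: grey base 64 mm wide, 15 mm thick, from x = -120 to +150 mm; on it an aluminium rail 40 mm wide with two ridges forming a straight 90 degree V-groove, bottom 30 mm and crests 37 mm above the table, crests 14 mm apart. Origin on the table under the groove's centre line; +x along the groove from the open end towards the stop, z up. Dry friction on the rod about 0.5 to 3 N
- lay (a point): where the 110 mm rod's middle goes when laid in the groove: on the gauge's centre line at x = -62.5 mm, 41 mm above the table (axis of a 16 mm rod seated in the groove). The rail is cut away here as room for the fingers, from x = -85 to -40 mm of the gauge (floor 15 mm above the table). The rod's front end then lies 27 mm before the bridge
- bridge (a point): top centre of the dark bridge over the groove, 60 mm above the table: it spans x = +20 to +35 mm of the gauge, 52 mm wide in y, underside 54 mm above the table, so the rod passes 5 mm clear beneath it
- stop: adjustable stop on the gauge's rail: a dark block 28 mm thick, 47 mm wide, 62 mm high with a black thumbscrew on top (to 74 mm), set anew each time. From its face a steel stop pin 10 mm in diameter points to the open end, on the line of the rod's axis. The pin is clamped: it does not move or give in proper use. Origin at table height under the block's face, axes as the gauge's
- stop_face (a point): point on the block's face (the side towards the open end) where the stop pin comes out, 41 mm above the table, at x = 105 to 120 mm of the gauge. The pin projects from here by 6 to 30 mm, set by hand and not measured: feel for the contact. With the rod home, its end touches the pin's tip (stop_tip). A push of 3 to 8 N on the pin is right; over 12 N is ramming it
- rack: wooden rack fixed on the table, base 92 x 190 x 6 mm, with three places 65 mm apart along its y (y = -65, 0, 65 mm); in each a rod lies along the rack's x on two V-saddles 12 mm thick, centred at x = -29 and +29 mm (46 mm free between them), crests 26 mm above the table. Origin on the table under its centre
- rod_short_center (a point): middle of the shorter rod in the rack, steel, 16 mm in diameter, 75 mm long: leave it
- rod_long_center (a point): middle of the longer rod in the rack, steel, 16 mm in diameter, 150 mm long: leave it
- stopper: loose brick-red rubber stopper, 32 mm across, 28 mm high, origin at its underside: leave it
- boss: loose blue boss-head clamp 40 x 28 x 26 mm with a thumbscrew, origin at its underside: leave it
- beaker: loose glass beaker 60 mm across, 85 mm high, origin at its underside: leave it
- reagent: loose white jar with a red cap, 60 mm across, 110 mm high, origin at its underside: leave it
- tumbler: loose dark steel tumbler 72 mm across, 100 mm high, origin at its underside: leave it
- cork_ring: loose cork ring 90 mm across, 20 mm high, origin at its underside: leave it
Not all that is in view belongs to the job. Leave any black or purple look-alike of the rod alone.

How it is judged (in metres and radians):
On the way, in this order (a step that is already met when the one before it is completed fails the run):
1. the rod lies in the groove at the open end, short of the bridge (its middle more than 35 mm before the gauge's origin) (z of rod_center in the frame of gauge between 0.0383 and 0.0443 m and y of rod_center in the frame of gauge between -0.003 and 0.003 m and angle between the x axis of rod_center and the x axis of gauge, either way round below 0.06 rad and x of rod_center in the frame of gauge below -0.035 m), for 0.1 s.
2. the rod, in the groove, is pressed on the stop pin with more than 2.5 N for 0.1 s (z of rod_center in the frame of gauge between 0.0383 and 0.0443 m and y of rod_center in the frame of gauge between -0.003 and 0.003 m and angle between the x axis of rod_center and the x axis of gauge, either way round below 0.06 rad and contact force between rod and stop above 2.5 N), for 0.1 s.
At the end, for the whole second after the job is handed in: the rod lies at rest in the groove (axis within 3 mm of its seat, aligned within 0.06 rad) with its end touching the stop pin (gap under 1.5 mm) (z of rod_center in the frame of gauge between 0.0383 and 0.0443 m and y of rod_center in the frame of gauge between -0.003 and 0.003 m and angle between the x axis of rod_center and the x axis of gauge, either way round below 0.06 rad and distance between rod_center and stop_tip between 0.053 and 0.0565 m and linear speed of rod below 0.01 m/s).
It fails at once if the stop pin is pushed with more than 12 N (contact force between rod and stop above 12 N).
It fails at once if another thing is moved by more than 15 mm (distance of any of rod_short_center, rod_long_center, stopper, boss, beaker, reagent, tumbler, cork_ring from where it was at the start of the episode above 0.015 m).
It also fails if it takes over 64 s, if anything falls off the work surface, if the arm or the gripper's body presses on something with over 40 N, if the wrist force passes 120 N, or if a joint passes its speed limit or range.

## Working session

There is one attempt and no reset: what is moved stays moved. The work goes in short steps, Python scripts to look and compute and a tool call to move; the robot and the scene stay as the last step left them, time stands still between calls to the robot, and variables do not carry over. Pictures are saved under pics/ and viewed, about 8 in all and at most 12, crops included, and the job is handed in when it is done.

Besides the shell and the picture viewer there is one more tool, called as name(argument=value, ...), one argument or row to a line, values as JSON. move_arm: Moves the arm, as the interface text tells. Its arguments: {"type":"object","properties":{"commands":{"type":"array"},"jaw":{"type":"number"}},"required":["commands"]}

```bash
mkdir -p pics; cat > h.py <<'E'
import numpy as np, cv2, json
from plant import get_obs, snapshot, calibration, close_job, ctrl
from scipy.spatial.transform import Rotation as Rn
def take(name,tag):
    o=get_obs(); p,d=snapshot(name); c=calibration(name)
    if name=='wrist':
        T=np.eye(4);T[:3,:3]=Rn.from_euler('xyz',o['orientation'],degrees=True).as_matrix();T[:3,3]=o['tool_pos'];T=T@np.array(c['tool_from_camera'])
    else: T=np.array(c['T'])
    np.savez(f'{tag}.npz',p=p,d=d,T=T,K=np.array(c['mtx']),k1=c['k1'])
    cv2.imwrite(f'pics/{tag}.png',p[:,:,::-1]); return o
def rays(tag,uv):
    f=np.load(f'{tag}.npz');K=f['K'];uv=np.array(uv,float).reshape(-1,2)
    q=np.c_[(uv[:,0]-K[0,2])/K[0,0],(uv[:,1]-K[1,2])/K[1,1]];s=q.copy()
    for _ in range(20): s=q/(1+f['k1']*(s**2).sum(1,keepdims=True))
    r=np.c_[s[:,0],-s[:,1],-np.ones(len(s))]
    return f,r
def onz(tag,uv,z):
    f,r=rays(tag,uv);T=f['T'];w=r@T[:3,:3].T;t=(z-T[2,3])/w[:,2]
    return T[:3,3]+w*t[:,None]
def dep(tag,uv):
    f,r=rays(tag,uv);T=f['T'];u=np.round(np.array(uv).reshape(-1,2)).astype(int)
    return (r*f['d'][u[:,1],u[:,0]][:,None])@T[:3,:3].T+T[:3,3]
E
python3 - <<'E'
from h import *
print(take('top','top'));take('scene','scene')
a=cv2.imread('pics/top.png');cv2.imwrite('pics/top_b.png',cv2.resize(a,(800,600),interpolation=cv2.INTER_CUBIC))
print(calibration('top'),calibration('wrist'),ctrl.grip_point_offset)
E
```

```text
{'clock': 0.0, 'joint_pos': array([-4.85242258e+01,  2.05914058e+01,  6.33557999e-01, -1.84620836e-02,
       -7.01344316e+01, -1.65078845e+01]), 'qvel': array([ 0.01165702,  0.05059919,  0.03180379, -0.03191639,  0.00527863,
       -0.0271412 ]), 'tau': array([-1.94136970e-03, -5.82721639e+01,  2.93046427e+01,  6.99693784e+00,
        6.68291192e-03, -1.76779972e-04]), 'tool_pos': array([ 0.2846729 , -0.61144522,  0.19142663]), 'orientation': array([  5.85778478,  89.90610216, 120.81938675]), 'force': array([ 0.0486434 , -0.29149474, -0.5546801 ]), 'moment': array([-0.01560264,  0.00255443, -0.02141652]), 'opening': 0.08750823828144133}
{'mtx': array([[450.81206342,   0.        , 277.66624003],
       [  0.        , 450.81206342, 206.93503096],
       [  0.        ,   0.        ,   1.        ]]), 'k1': 0.01754842105804468, 'T': array([[-0.00261691,  0.99219414, -0.12467534,  0.43651769],
       [-0.99930968,  0.00202558,  0.03709531, -0.04860311],
       [ 0.03705829,  0.12468635,  0.99150391,  1.02423763],
       [ 0.        ,  0.        ,  0.        ,  1.        ]])} {'mtx': array([[296.55169041,   0.        , 278.3919634 ],
       [  0.        , 296.55169041, 214.05626146],
       [  0.        ,   0.        ,   1.        ]]), 'k1': 0.0005672663503837347, 'tool_from_camera': array([[ 5.46975129e-04,  2.72129602e-01, -9.62260454e-01,
        -1.91297401e-01],
       [ 8.77534686e-04,  9.62260096e-01,  2.72130000e-01,
         7.21762405e-02],
       [ 9.99999465e-01, -9.93265267e-04,  2.87529175e-04,
        -7.03770812e-04],
       [ 0.00000000e+00,  0.00000000e+00,  0.00000000e+00,
         1.00000000e+00]])} 0.0188
```

View pics/top_b.png

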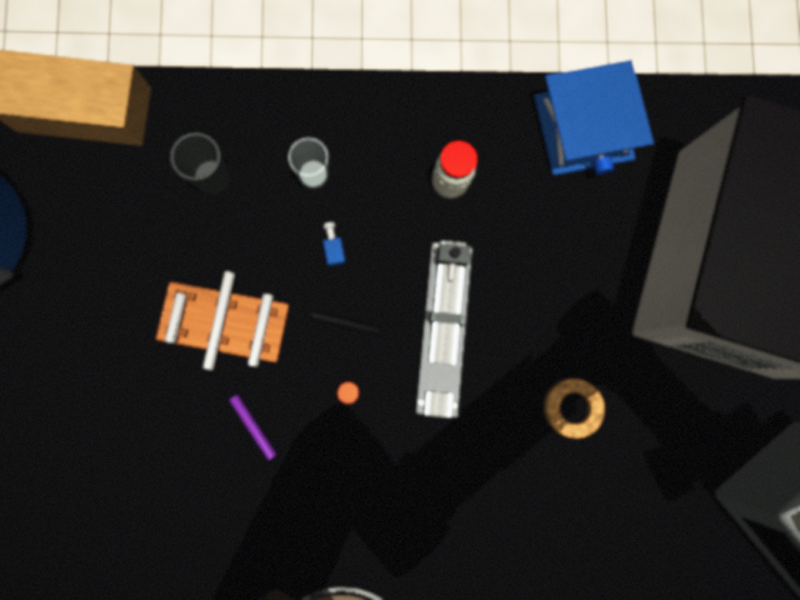

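View pics/scene.png

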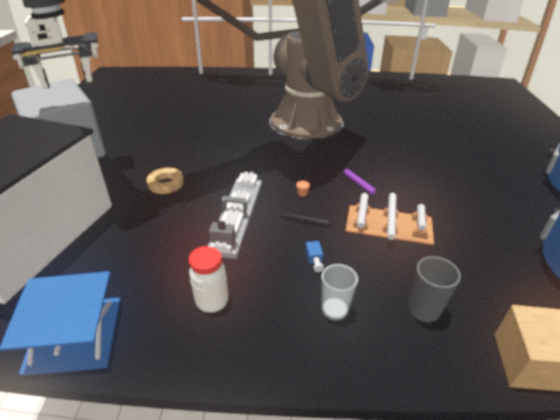

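The top picture shows the rack at about (222,320) in the enlarged view, with the middle-length rod on its right at (260,330). The gauge runs from (438,415), its open end, to (452,245), the stop. The purple and black look-alikes are off the rack. I'll enlarge a crop of this area.

```bash
python3 - <<'E'
from h import *
a=cv2.imread('pics/top.png')[160:300,105:345];cv2.imwrite('pics/crop.png',cv2.resize(a,None,fx=3.3,fy=3.3,interpolation=cv2.INTER_CUBIC))
E
```

```text
(no output)
```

View pics/crop.png

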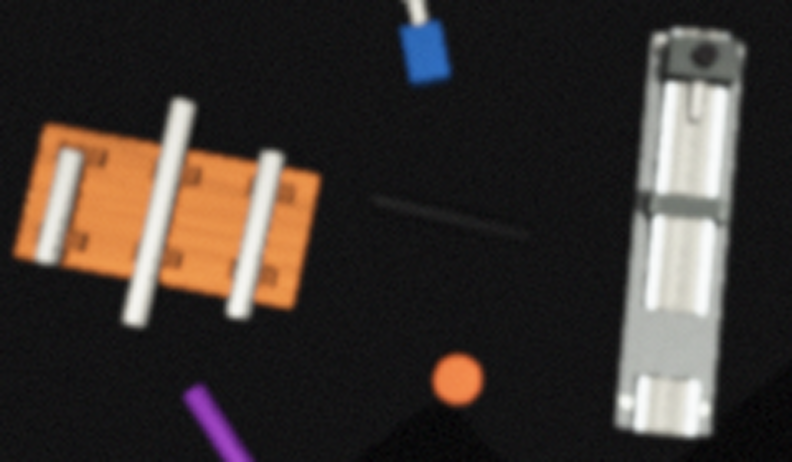

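The crop shows the 110 mm rod's ends at (271,151) and (238,318). The groove centre runs from (668,433) at the open end to about (696,85) at the stop, with the pin tip near (695,121) and the bridge at y of about 195–215.

```bash
python3 - <<'E'
from h import *
o=lambda L:[((x+.5)/3.3+105-.5,(y+.5)/3.3+160-.5) for x,y in L]
r=onz('top',o([(271,151),(238,318)]),.034);print('rod',r,r.mean(0),np.linalg.norm(r[0]-r[1]))
d=r[0]-r[1];print('rod yaw',np.degrees(np.arctan2(d[1],d[0])))
c=onz('top',o([(615,427),(713,436)]),.015);print('base corners',c,np.linalg.norm(c[0]-c[1]))
# rail edges at z=.033
e=onz('top',o([(637,431),(700,435),(643,312),(711,315),(657,190),(719,197)]),.033);print('rail',e)
m=(e[0::2]+e[1::2])/2;d=m[2]-m[0];print(m,np.degrees(np.arctan2(d[1],d[0])))
p=onz('top',o([(695,121),(668,433)]),.041);print('pin tip',p)
print('bridge',onz('top',o([(640,205),(725,207)]),.06))
print('depth rod',dep('top',o([(254,235)])),'rail',dep('top',o([(680,265),(668,345)])))
print(onz('top',o([(667,376),(676,314)]),.035), 'notch edges')
E
```

```text
rod [[0.56400634 0.11428047 0.034     ]
 [0.45347862 0.13324431 0.034     ]] [0.50874248 0.12376239 0.034     ] 0.11214278928629227
rod yaw -9.735755235465717
base corners [[ 0.38071997 -0.11538402  0.015     ]
 [ 0.37450305 -0.18113834  0.015     ]] 0.0660475665698886
rail [[ 0.3790631  -0.1286639   0.033     ]
 [ 0.37629305 -0.17019552  0.033     ]
 [ 0.4568351  -0.1333118   0.033     ]
 [ 0.45477862 -0.17863262  0.033     ]
 [ 0.53829145 -0.14345075  0.033     ]
 [ 0.5336158  -0.1851836   0.033     ]]
[[ 0.37767807 -0.14942971  0.033     ]
 [ 0.45580686 -0.15597221  0.033     ]
 [ 0.53595362 -0.16431717  0.033     ]] -5.373455301613621
pin tip [[ 0.58400237 -0.16869435  0.041     ]
 [ 0.37815374 -0.14827788  0.041     ]]
bridge [[ 0.52567552 -0.12965364  0.06      ]
 [ 0.52441392 -0.18529922  0.06      ]]
depth rod [[0.5078363  0.1237893  0.03615559]] rail [[ 0.48806126 -0.15848656  0.0317274 ]
 [ 0.43503018 -0.15176198  0.01306527]]
[[ 0.41478987 -0.14863758  0.035     ]
 [ 0.45543899 -0.15507196  0.035     ]] notch edges
```

```bash
cat >> h.py <<'E'
def plan(goal,lineyaw):
    "offsets in tool axes (cm) after spin, to goal TCP with tool y along line at lineyaw (either way)"
    o=get_obs();R=Rn.from_euler('xyz',o['orientation'],degrees=True).as_matrix()
    y=R[:,1];a=np.degrees(np.arctan2(y[1],y[0]))
    res=[]
    for s in (0,180):
        dy=(lineyaw+s-a+180)%360-180   # world yaw change; tool x is down -> spin = -dy
        R2=Rn.from_euler('z',dy,degrees=True).as_matrix()@R
        res.append((round(-np.radians(dy),4),np.round(R2.T@(np.array(goal)-o['tool_pos'])*100,2)))
    print('t',round(o['clock'],2),'tcp',o['tool_pos'].round(4),'rpy',o['orientation'].round(2),'yaw_y',a.round(2),'j6',o['joint_pos'][5].round(1),'F',o['force'].round(2),'op',round(o['opening'],4));print(res)
E
python3 -c "
from h import *
plan([.5087,.1238,.16],-9.7)"
```

```text
t 0.1 tcp [ 0.2847 -0.6115  0.1915] rpy [  5.17  89.92 120.13] yaw_y -155.04 j6 -16.5 F [-1.09 -0.35  0.27] op 0.0876
[(np.float64(-2.5366), array([  3.04,   9.69, -76.26])), (np.float64(0.605), array([ 3.26, -9.69, 76.25]))]
```

move_arm(
  commands=[
    [[0,-1.94,4.17,0],[0,-1.94,4.17,0],[0,-1.94,4.17,0],[0,-1.94,4.17,0],[0,-1.94,4.17,0],[0,0,0,0.121],[0,0,0,0.121],[0,0,0,0.121]],
  ],
  jaw=5,
)

```text
clock: 0.9
tool_pos: [0.2849, -0.3813, 0.1925]
orientation: [-103.0, 90.0, -9.0]
force: [0.3, -0.0, -0.5]
opening: 0.0502
```

move_arm(
  commands=[
    [[0,0,0,0.121],[0,0,0,0.121],[0,0,0,0]],
  ],
)

```text
clock: 1.2
tool_pos: [0.2847, -0.3817, 0.1921]
orientation: [46.5, 90.0, 126.7]
force: [0.8, -0.6, 0.7]
opening: 0.0498
```

```bash
python3 -c "
from h import *
plan([.5087,.1238,.16],-9.7)"
```

```text
t 1.2 tcp [ 0.2847 -0.3817  0.1921] rpy [ 46.47  89.97 126.68] yaw_y 170.2 j6 -70.2 F [ 0.76 -0.61  0.72] op 0.0498
[(np.float64(3.1399), array([  3.2 ,  13.56, -53.6 ])), (np.float64(-0.0017), array([  3.23, -13.57,  53.6 ]))]
```

move_arm(
  commands=[
    [[0,-1.13,4.46,0],[0,-1.13,4.46,0],[0,-1.13,4.46,0],[0,-1.13,4.46,0],[0,-1.13,4.46,0],[0,-1.13,4.46,0],[0,-1.13,4.46,0],[0,-1.13,4.46,0]],
  ],
)

```text
clock: 2.0
tool_pos: [0.4343, -0.0435, 0.1926]
orientation: [-57.9, 90.0, 22.6]
force: [0.3, -0.6, 0.2]
opening: 0.0499
```

move_arm(
  commands=[
    [[0.8,-1.13,4.46,0],[0.8,-1.13,4.46,0],[0.8,-1.13,4.46,0],[0.8,-1.13,4.46,0],[0,0,0,0],[0,0,0,0]],
  ],
)

```text
clock: 2.6
tool_pos: [0.5083, 0.1234, 0.1594]
orientation: [132.1, 89.9, -147.3]
force: [-0.9, 0.1, -0.4]
opening: 0.05
```

```bash
python3 - <<'E'
from h import *
take('wrist','w1')
plan([.5087,.1238,.011],-9.7)
a=cv2.imread('pics/w1.png');cv2.imwrite('pics/w1b.png',cv2.resize(a,(784,588),interpolation=cv2.INTER_CUBIC))
E
```

```text
t 2.65 tcp [0.5081 0.1227 0.1598] rpy [ 130.42   89.91 -149.11] yaw_y 170.47 j6 -134.6 F [ 0.22 -1.41 -0.33] op 0.0502
[(np.float64(-3.1386), array([14.88,  0.02, -0.11])), (np.float64(0.003), array([14.88, -0.05,  0.14]))]
```

View pics/w1b.png

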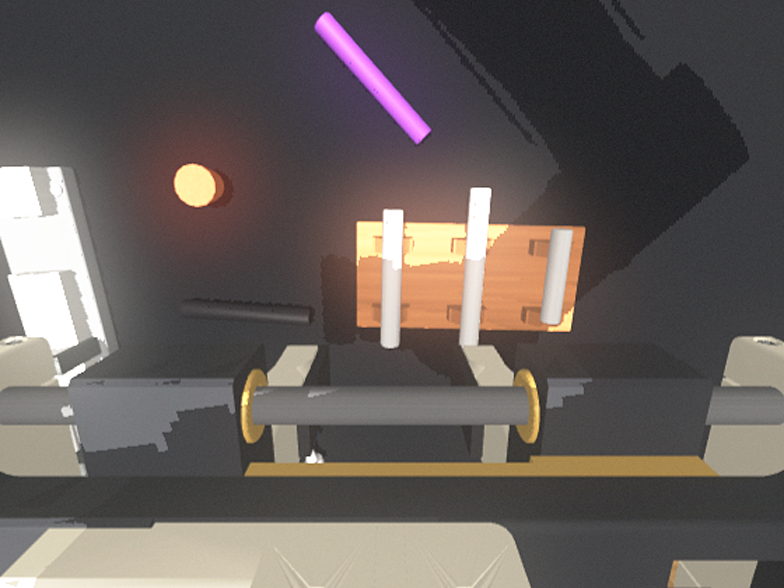

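The wrist view shows the middle rod from (393,210) to (390,347), between the fingers, which sit at about x = 295 and 490. I'll compute its position from this view.

```bash
python3 - <<'E'
from h import *
o=lambda L:[((x+.5)/1.4-.5,(y+.5)/1.4-.5) for x,y in L]
r=onz('w1',o([(393,210),(390,347)]),.034);print(r,r.mean(0),np.linalg.norm(r[0]-r[1]));d=r[1]-r[0];print(np.degrees(np.arctan2(d[1],d[0])))
c=onz('w1',o([(357,222),(357,329),(571,331),(585,227)]),.006);print(c,c.mean(0))
print(dep('w1',o([(392,260),(391,300)])))
E
```

```text
[[0.45702345 0.13398621 0.034     ]
 [0.56502701 0.11387297 0.034     ]] [0.51102523 0.12392959 0.034     ] 0.10986042059348101
-10.549207959396135
[[0.46343303 0.10319824 0.006     ]
 [0.55479607 0.08607784 0.006     ]
 [0.58723632 0.27169024 0.006     ]
 [0.4979294  0.28724865 0.006     ]] [0.5258487  0.18705374 0.006     ]
[[0.49370923 0.12720973 0.03669079]
 [0.5245344  0.1213616  0.03823239]]
```

move_arm(
  commands=[
    [[3,-0.22,0.14,0.013],[3,0,0,0],[3,0,0,0],[3,0,0,0],[1.5,0,0,0],[0.7,0,0,0],[0.5,0,0,0],[0,0,0,0]],
  ],
)

```text
clock: 3.45
tool_pos: [0.5112, 0.1234, 0.0137]
orientation: [-48.9, 90.0, 30.6]
force: [0.6, -0.3, 0.1]
opening: 0.0498
```

```bash
python3 - <<'E'
from h import *
plan([.5105,.1238,.011],-10.2)
E
```

```text
t 3.45 tcp [0.5112 0.1234 0.0137] rpy [-48.95  89.97  30.61] yaw_y 169.56 j6 -135.4 F [ 0.55 -0.3   0.12] op 0.0498
[(np.float64(3.1373), array([ 0.27, -0.07, -0.02])), (np.float64(-0.0042), array([0.27, 0.07, 0.02]))]
```

move_arm(
  commands=[
    [[0.2,0,0,0],[0,0,0,0]],
  ],
)

```text
clock: 3.65
tool_pos: [0.5114, 0.124, 0.012]
orientation: [-44.9, 89.9, 34.7]
force: [-0.4, -0.3, 0.2]
opening: 0.0501
```

move_arm(
  commands=[
    [[0,0,0,0],[0,0,0,0],[0,0,0,0],[0,0,0,0],[0,0,0,0],[0,0,0,0],[0,0,0,0],[0,0,0,0]],
  ],
  jaw=1.2,
)

```text
clock: 4.45
tool_pos: [0.511, 0.1238, 0.0113]
orientation: [107.0, 90.0, -173.4]
force: [0.8, -0.1, -0.6]
opening: 0.0121
```

move_arm(
  commands=[
    [[0,0,0,0],[0,0,0,0],[0,0,0,0],[0,0,0,0]],
  ],
  jaw=0.6,
)

```text
clock: 4.85
tool_pos: [0.511, 0.1238, 0.0114]
orientation: [119.7, 90.0, -160.8]
force: [-1.1, 0.1, 0.4]
opening: 0.0059
```

```bash
python3 - <<'E'
from h import *
take('wrist','w2');take('top','top2')
a=cv2.imread('pics/w2.png');b=cv2.imread('pics/top2.png')[150:300,100:350]
cv2.imwrite('pics/w2b.png',np.hstack([cv2.resize(a[:,100:460],(400,466)),cv2.resize(b,(400,240)) if 0 else cv2.copyMakeBorder(cv2.resize(b,(400,240)),0,226,0,0,cv2.BORDER_CONSTANT)]))
E
```

```text
(no output)
```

View pics/w2b.png

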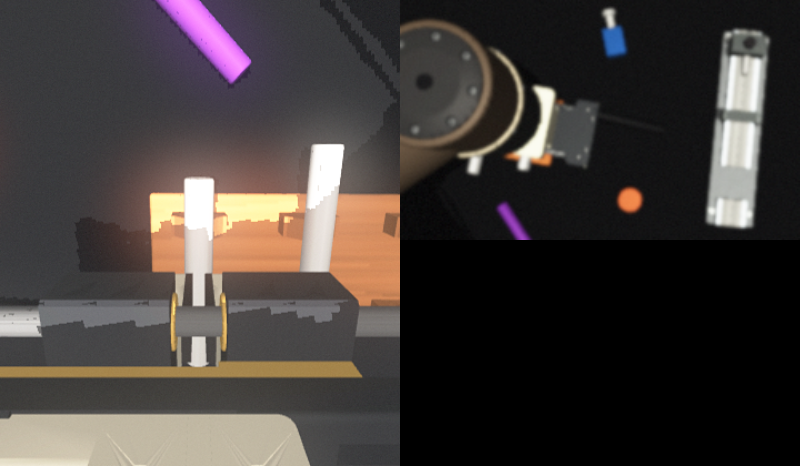

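The rod seems to lie between the fingers, at about x = 200 in the wrist view, but the opening reads 6 mm where a 16 mm rod should stop it. I'll check the real gap from the depth images.

```bash
python3 - <<'E'
from h import *
S=1/1.4
print('before',dep('w1',[(255*S,405*S),(527*S,405*S)]))
k=.9
for c in [(173,320),(226,320),(176,300),(222,300)]:
    u=(100+c[0]*k,c[1]*k); print(c,dep('w2',[u]), np.load('w2.npz')['d'][int(u[1]),int(u[0])])
print('rod',onz('w2',[(100+185*k,178*k),(100+214*k,178*k)],.034), dep('w2',[(100+199*k,200*k),(100+199*k,260*k),(100+199*k,350*k)]))
a=cv2.imread('pics/w2.png')[220:350,220:340];cv2.imwrite('pics/w2c.png',cv2.resize(a,None,fx=4.5,fy=4.5))
E
```

```text
before [[0.47559388 0.10159101 0.27628099]
 [0.48480561 0.15562826 0.27570232]]
(173, 320) [[0.47935267 0.12346796 0.13129503]] 0.0816475
(226, 320) [[0.48250657 0.13607678 0.12984627]] 0.08141431
(176, 300) [[0.44025104 0.13685996 0.20265662]] 0.0
(222, 300) [[0.47911035 0.13592692 0.12560892]] 0.08584631
rod [[0.45504214 0.1273156  0.034     ]
 [0.45768792 0.14174743 0.034     ]] [[0.46672372 0.13237397 0.03784085]
 [0.49865478 0.12654357 0.03656796]
 [0.55275584 0.11665963 0.03696522]]
```

View pics/w2c.png

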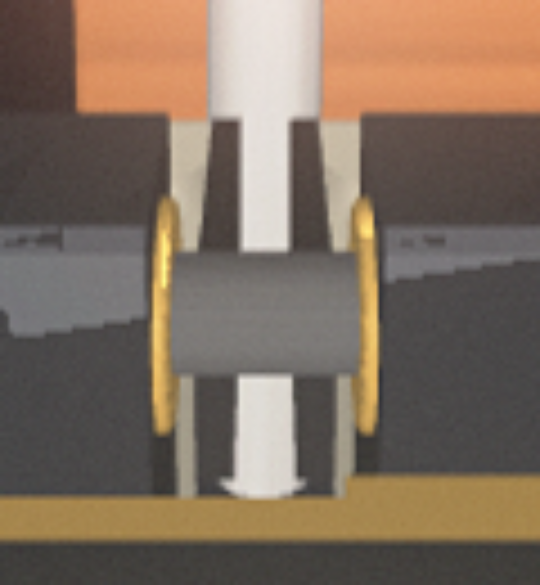

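```bash
python3 - <<'E'
from h import *
for v in (200,225,235,248,258,268,305,320,326):
    us=[258,264,268,271,278,286,289,294,300]
    P=dep('w2',[(u,v) for u in us]);o=get_obs();f=np.load('w2.npz')
    R=Rn.from_euler('xyz',o['orientation'],degrees=True).as_matrix()
    t=((P-o['tool_pos'])@R*1000).round(0).astype(int)
    print(v,[tuple(map(int,x)) if f['d'][v,u]>0 else None for u,x in zip(us,t)])
E
```

```text
200 [(-7, 29, -13), (-11, 30, -9), (-22, 33, -6), (-23, 33, -4), (-26, 34, 0), (-24, 33, 4), (-22, 33, 6), (-11, 30, 10), (-6, 29, 14)]
225 [(6, 8, -14), (6, 8, -10), (-23, 17, -6), (-25, 18, -4), (-24, 18, 0), (-25, 18, 5), (-22, 17, 6), (6, 8, 11), (7, 8, 15)]
235 [(7, 0, -14), (7, 1, -10), (-22, 11, -6), (-24, 11, -4), (-25, 12, 0), (-23, 11, 5), (-23, 11, 6), (6, 1, 11), (5, 1, 15)]
248 [(-39, 9, -11), (-39, 9, -8), (-35, 8, -6), (-36, 8, -4), (-26, 4, 0), (-36, 8, 4), (-36, 8, 6), (-40, 10, 9), (-103, 36, 7)]
258 [(-53, 10, -10), (-53, 10, -7), (-49, 8, -5), (-49, 8, -4), (-26, -3, 0), (-49, 8, 4), (-48, 7, 6), (-53, 10, 8), (-105, 33, 7)]
268 [(-113, 33, -6), (-52, 4, -7), (-62, 9, -5), (-62, 8, -3), (-25, -9, 0), (-62, 8, 4), (-61, 8, 5), (-52, 4, 8), (-114, 34, 6)]
305 [(-118, 25, -6), (-80, 0, -6), (-79, -1, -4), (-79, -1, -3), (-26, -35, 0), (-80, 0, 3), (-79, -1, 5), (-79, 0, 7), (-120, 26, 6)]
320 [(-106, 11, -7), (-79, -8, -6), (-79, -8, -4), (-79, -8, -3), (-25, -46, 0), (-80, -8, 3), (-79, -8, 5), (-79, -8, 7), (-110, 14, 7)]
326 [(-106, 9, -7), (-80, -11, -6), (-79, -11, -4), (-80, -11, -3), (-26, -51, 0), (-79, -11, 3), (-79, -11, 5), (-80, -10, 7), (-123, 21, 6)]
```

```bash
python3 - <<'E'
from h import *
f=np.load('w1.npz');Ti=np.linalg.inv(f['T']);tc=np.array(calibration('wrist')['tool_from_camera'])
for tag in('w1','w2'):
  f=np.load(tag+'.npz');Ti=np.linalg.inv(f['T'])
  d=f['d']
  vv,uu=np.mgrid[150:330:1,100:460:1]
  uv=np.c_[uu.ravel(),vv.ravel()];P=dep(tag,uv);t=(np.c_[P,np.ones(len(P))]@Ti.T@tc.T)[:,:3]*1000
  ok=(d[uv[:,1],uv[:,0]]>0)
  m=ok&(abs(t[:,1])<14)&(abs(t[:,2])<60)&(t[:,0]>-75)&(t[:,0]<40)
  for lo in range(-75,40,5):
    s=t[m&(t[:,0]>=lo)&(t[:,0]<lo+5)]
    if len(s): print(tag,lo,len(s),'y',s[:,1].min().round(),s[:,1].max().round(),'z',np.unique((s[:,2]/5).round()*5).astype(int))
E
```

```text
w1 -75 150 y -11.0 11.0 z [-40 -35 -30 -25  25  30  35  40]
w1 -70 353 y -11.0 10.0 z [-40 -35 -30 -25  25  30  35  40]
w1 -65 321 y -11.0 10.0 z [-40 -35 -30 -25  25  30  35  40]
w1 -60 294 y 2.0 10.0 z [-40 -35 -30 -25  25  30  35  40]
w1 -55 410 y -1.0 10.0 z [-40 -35 -30 -25  25  30  35  40]
w1 -50 284 y -4.0 10.0 z [-40 -35 -30 -25  25  30  35  40]
w1 -45 288 y -5.0 10.0 z [-40 -35 -30 -25  25  30  35  40]
w1 -40 205 y -8.0 10.0 z [-40 -35 -30 -25  25  30  35  40]
w1 -35 40 y -9.0 8.0 z [-30 -25  25  30]
w2 -75 17 y -11.0 10.0 z [-10  -5   5  10]
w2 -70 116 y -11.0 10.0 z [-10  -5   5  10]
w2 -65 102 y 6.0 10.0 z [-10  -5   5  10]
w2 -60 91 y 7.0 10.0 z [-10  -5   5  10]
w2 -55 208 y 1.0 10.0 z [-10  -5   5  10]
w2 -50 111 y 7.0 10.0 z [-10  -5   5  10]
w2 -45 119 y 7.0 10.0 z [-10  -5   5  10]
w2 -40 98 y -8.0 10.0 z [-10  -5   5  10]
w2 -35 30 y -4.0 8.0 z [-5  5]
w2 -30 295 y -14.0 14.0 z [-5  0  5]
w2 -25 442 y -14.0 14.0 z [-10  -5   0   5  55  60]
w2 -20 76 y 2.0 14.0 z [-10   5  10  55  60]
w2 -15 3 y 2.0 9.0 z [60]
w2 0 46 y -6.0 14.0 z [-25 -20 -15 -10  15  20  25  30  35  40  50  55  60]
w2 5 2781 y -8.0 14.0 z [-30 -25 -20 -15 -10  10  15  20  25  30  35  40  45  50  55  60]
w2 10 1211 y -9.0 14.0 z [-60 -55 -50 -45 -40 -35 -30]
```

```bash
python3 - <<'E'
from h import *
tc=np.array(calibration('wrist')['tool_from_camera'])
f=np.load('w1.npz');Ti=np.linalg.inv(f['T'])
vv,uu=np.mgrid[230:330,180:380];uv=np.c_[uu.ravel(),vv.ravel()]
P=dep('w1',uv);t=(np.c_[P,np.ones(len(P))]@Ti.T@tc.T)[:,:3]*1000
m=(f['d'][uv[:,1],uv[:,0]]>0)&(abs(t[:,1])<14)&(t[:,0]>-50)&(t[:,0]<20)
s=t[m];print(np.sort(s[:,0])[-30:].round(1))
for x in s[np.argsort(s[:,0])[-12:]]:print(x.round(1))
print({k:(getattr(ctrl,k)) for k in dir(ctrl) if not k.startswith('_')})
E
```

```text
[-34.5 -34.5 -34.5 -34.5 -34.4 -34.4 -34.4 -34.4 -34.3 -34.3 -34.3 -34.3
 -34.3 -34.2 -34.2 -34.1 -34.1 -34.1 -34.  -33.9 -33.8 -33.7 -33.7 -33.5
 -33.5 -33.3 -33.3 -33.  -32.6 -32.2]
[-34.   -2.6  25.3]
[-33.9  -1.4 -25. ]
[-33.8  -1.4  25.3]
[-33.7   7.9  26.1]
[-33.7  -0.8  25.3]
[-33.5   0.9 -25. ]
[-33.5   0.3  25.3]
[-33.3  -0.4  25.3]
[-33.3   0.2 -25. ]
[-33.   -0.6 -25.1]
[-32.6  -1.4 -25.2]
[-32.2   0.4  25.4]
{'PlanningError': <class 'plant.PlanningError'>, 'grip_point_offset': 0.0188}
```

The depth images show both fingertips ending about 33 mm short of the reported TCP. So the fingers closed above the rod, and the reading is consistent with that. The rod hasn't been disturbed. I'll open, go down a further 33 mm while watching the force, and grip again.

move_arm(
  commands=[
    [[0,0,0,0],[0,0,0,0],[0,0,0,0],[0,0,0,0],[0,0,0,0],[0,0,0,0]],
  ],
  jaw=5,
)

```text
clock: 5.55
tool_pos: [0.511, 0.1238, 0.0113]
orientation: [135.6, 90.0, -144.9]
force: [-0.1, -0.4, -0.3]
opening: 0.0474
```

move_arm(
  commands=[
    [[0.5,0,0,0],[0.5,0,0,0],[0.5,0,0,0],[0.5,0,0,0],[0.4,0,0,0],[0,0,0,0]],
  ],
)

```text
clock: 6.15
tool_pos: [0.5105, 0.1235, -0.0134]
orientation: [131.8, 89.9, -148.6]
force: [0.2, -0.9, -0.5]
opening: 0.0497
```

move_arm(
  commands=[
    [[0.3,0,0,0],[0.3,0,0,0],[0.2,0,0,0],[0,0,0,0],[0,0,0,0]],
  ],
)

```text
clock: 6.65
tool_pos: [0.511, 0.1238, -0.0206]
orientation: [177.5, 90.0, -103.0]
force: [1.1, -0.2, -0.3]
opening: 0.0503
```

move_arm(
  commands=[
    [[0,0,0,0],[0,0,0,0],[0,0,0,0],[0,0,0,0],[0,0,0,0],[0,0,0,0],[0,0,0,0],[0,0,0,0]],
  ],
  jaw=1.2,
)

```text
clock: 7.45
tool_pos: [0.511, 0.1237, -0.0206]
orientation: [164.0, 90.0, -116.4]
force: [-0.3, -1.3, -0.4]
opening: 0.0154
```

Gripped: the opening stopped at about 16 mm with a TCP reading of -0.0206, so the fingers are indeed short. Next I lift it and go to the gauge.

move_arm(
  commands=[
    [[0,0,0,0],[0,0,0,0],[-0.5,0,0,0],[-1.5,0,0,0],[-2.5,0,0,0],[-3,0,0,0],[-3,0,0,0],[-1.5,0,0,0]],
  ],
  jaw=0.6,
)

```text
clock: 8.25
tool_pos: [0.512, 0.1244, 0.1023]
orientation: [-49.4, 89.8, 30.2]
force: [0.9, -0.1, -1.8]
opening: 0.0147
```

```bash
python3 - <<'E'
from h import *
plan([.4353,-.1545,.10],-5.4)
E
```

```text
t 8.25 tcp [0.512  0.1244 0.1023] rpy [-49.37  89.8   30.21] yaw_y 169.58 j6 -135.4 F [ 0.92 -0.08 -1.83] op 0.0147
[(np.float64(3.054), array([ 0.3 , -5.01, 28.49])), (np.float64(-0.0876), array([  0.15,   5.01, -28.49]))]
```

move_arm(
  commands=[
    [[0,0,0,-0.0876],[0,0.72,-4.07,0],[0,0.72,-4.07,0],[0,0.72,-4.07,0],[0,0.72,-4.07,0],[0,0.72,-4.07,0],[0,0.72,-4.07,0],[0,0.7,-4.07,0]],
  ],
)

```text
clock: 9.05
tool_pos: [0.4334, -0.1563, 0.0998]
orientation: [-62.1, 90.0, 22.5]
force: [1.3, -0.1, -2.4]
opening: 0.0152
```

move_arm(
  commands=[
    [[0,0,0,0],[0,0,0,0],[0,0,0,0]],
  ],
)

```text
clock: 9.35
tool_pos: [0.4344, -0.1547, 0.0995]
orientation: [-58.8, 90.0, 25.8]
force: [-0.2, 0.5, -1.5]
opening: 0.015
```

```bash
python3 - <<'E'
from h import *
take('wrist','w3')
plan([.4353,-.1545,-.0105],-5.4)
a=cv2.imread('pics/w3.png');cv2.imwrite('pics/w3b.png',cv2.resize(a,(784,588),interpolation=cv2.INTER_CUBIC))
E
```

```text
t 9.4 tcp [ 0.4345 -0.1544  0.0995] rpy [-55.75  89.98  28.88] yaw_y 174.63 j6 -100.4 F [ 0.47  0.77 -1.91] op 0.0151
[(np.float64(-3.141), array([11.  ,  0.09,  0.  ])), (np.float64(0.0005), array([11.  , -0.08, -0.  ]))]
```

View pics/w3b.png

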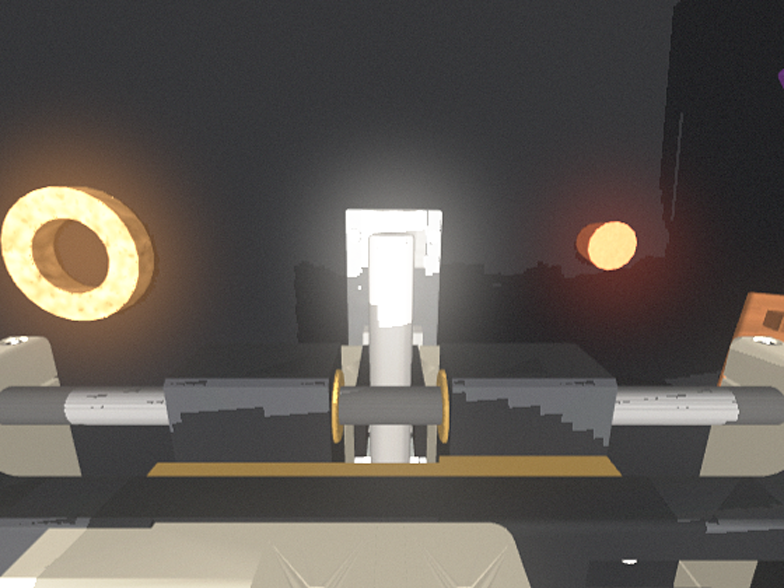

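Wrist view: the gauge's open end has base corners at (346,210) and (441,210). The rod is held over it, with its rear end at (370..413,235). I'll check the lateral and length offsets.

```bash
python3 - <<'E'
from h import *
o=lambda L:[((x+.5)/1.4-.5,(y+.5)/1.4-.5) for x,y in L]
tc=np.array(calibration('wrist')['tool_from_camera'])
f=np.load('w3.npz');Ti=np.linalg.inv(f['T']);d=f['d']
c=onz('w3',o([(346,210),(441.5,210)]),.015);print('corners',c,c.mean(0),np.linalg.norm(c[0]-c[1]))
print('depths base',dep('w3',o([(351,300),(351,330),(432,300)])))
# base side edges via depth jump on rows
for v in (160,175,200,215,230):
    P=dep('w3',[(u,v) for u in range(230,340)]);m=(d[v,230:340]>0)&(P[:,2]>.008)&(P[:,2]<.024)
    if m.any():
        s=P[m];g=np.where(m)[0]+230
        e=onz('w3',[(g[0]-.5,v),(g[-1]+.5,v)],.015);print(v,g[0],g[-1],e.round(4).tolist(),'mid',e.mean(0).round(4),np.linalg.norm(e[0]-e[1]).round(4))
    r=(d[v,230:340]>0)&(P[:,2]>.10);
    if r.any():
        g=np.where(r)[0]+230;t=(np.r_[P[g[len(g)//2]],1]@Ti.T@tc.T)*1000
        e=onz('w3',[(g[0]-.5,v),(g[-1]+.5,v)],P[r][:,2].max()-.008);print('  rod',g[0],g[-1],e.mean(0).round(4),'tool',t.round(1))
E
```

```text
corners [[ 0.37727719 -0.17813337  0.015     ]
 [ 0.38309127 -0.11628742  0.015     ]] [ 0.38018423 -0.14721039  0.015     ] 0.06211863198043573
depths base [[ 0.43867903 -0.18243918  0.01259231]
 [ 0.4603191  -0.18493463  0.0136773 ]
 [ 0.4434153  -0.12641812  0.01445061]]
160 247 315 [[0.3863, -0.1797, 0.015], [0.3922, -0.1166, 0.015]] mid [ 0.3893 -0.1481  0.015 ] 0.0634
175 247 314 [[0.4, -0.1814, 0.015], [0.4059, -0.1183, 0.015]] mid [ 0.403  -0.1499  0.015 ] 0.0634Traceback (most recent call last):
  File "<stdin>", line 15, in <module>
IndexError: index 279 is out of bounds for axis 0 with size 110
```

```bash
python3 - <<'E'
from h import *
tc=np.array(calibration('wrist')['tool_from_camera'])
f=np.load('w3.npz');Ti=np.linalg.inv(f['T']);d=f['d']
T3=f['T'];
def tool(P): return (np.c_[P,np.ones(len(P))]@Ti.T@tc.T)[:,:3]*1000
for v in (153,160,170,175,185,200,215,225,235):
    us=np.arange(225,345);P=dep('w3',[(u,v) for u in us]);D=d[v,us]
    for nm,lo,hi,zz in(('base',.008,.024,.015),('rod',.12,.2,.150)):
        m=(D>0)&(P[:,2]>lo)&(P[:,2]<hi)
        if m.sum()>5:
            g=us[m];e=onz('w3',[(g[0]-.5,v),(g[-1]+.5,v)],zz);t=tool(e)
            print(v,nm,g[0],g[-1],'z',P[m][:,2].max().round(4),'world',e.mean(0).round(4),'tool',t.mean(0).round(1),'w',np.linalg.norm(e[0]-e[1]).round(4))
E
```

```text
153 base 247 315 z 0.0151 world [ 0.383  -0.1476  0.015 ] tool [84.5 51.9  2.3] w 0.063
160 base 247 315 z 0.0152 world [ 0.3893 -0.1481  0.015 ] tool [84.5 45.5  2.3] w 0.0634
170 base 247 314 z 0.0169 world [ 0.3983 -0.1494  0.015 ] tool [84.5 36.4  1.8] w 0.0631
170 rod 263 295 z 0.1573 world [ 0.3808 -0.1495  0.15  ] tool [-50.5  53.8   0.2] w 0.0156
175 base 247 314 z 0.016 world [ 0.403  -0.1499  0.015 ] tool [84.5 31.7  1.9] w 0.0634
175 rod 263 295 z 0.1574 world [ 0.3832 -0.1497  0.15  ] tool [-50.5  51.4   0.2] w 0.0157
185 base 247 314 z 0.0158 world [ 0.4124 -0.1507  0.015 ] tool [84.5 22.3  1.9] w 0.0639
185 rod 263 295 z 0.1574 world [ 0.388  -0.1501  0.15  ] tool [-50.5  46.6   0.2] w 0.0158
200 base 248 313 z 0.015 world [ 0.4268 -0.1521  0.015 ] tool [84.5  7.8  1.9] w 0.0629
200 rod 263 295 z 0.1574 world [ 0.3953 -0.1508  0.15  ] tool [-50.5  39.2   0.2] w 0.0161
215 base 248 313 z 0.0152 world [ 0.4416 -0.1534  0.015 ] tool [84.5 -7.   2. ] w 0.0638
215 rod 263 294 z 0.1582 world [ 0.4028 -0.1518  0.15  ] tool [-50.5  31.6  -0. ] w 0.0158
225 base 248 312 z 0.0152 world [ 0.4517 -0.1548  0.015 ] tool [ 84.5 -17.2   1.5] w 0.0635
225 rod 263 294 z 0.1579 world [ 0.408  -0.1522  0.15  ] tool [-50.5  26.4  -0. ] w 0.016
235 base 249 312 z 0.0219 world [ 0.462  -0.1553  0.015 ] tool [ 84.5 -27.6   2. ] w 0.0631
235 rod 263 294 z 0.1581 world [ 0.4133 -0.1527  0.15  ] tool [-50.5  21.2  -0. ] w 0.0161
```

move_arm(
  commands=[
    [[2,-0.2,0.12,0],[2,0,0,0],[2,0,0,0],[1.5,0,0,0],[0.5,0,0,0],[0,0,0,0],[0,0,0,0]],
  ],
)

```text
clock: 10.1
tool_pos: [0.437, -0.1537, 0.02]
orientation: [-93.9, 90.0, -9.2]
force: [-0.9, -0.5, -2.0]
opening: 0.0151
```

```bash
cat > lat.py <<'E'
from h import *
import sys
tag,zr=sys.argv[1],float(sys.argv[2]); take('wrist',tag);plan([.4365,-.153,-.0095],-5.4)
tc=np.array(calibration('wrist')['tool_from_camera'])
f=np.load(tag+'.npz');Ti=np.linalg.inv(f['T']);d=f['d']
def tool(P): return (np.c_[P,np.ones(len(P))]@Ti.T@tc.T)[:,:3]*1000
for v in range(90,250,10):
    us=np.arange(200,360);P=dep(tag,[(u,v) for u in us]);D=d[v,us]
    for nm,lo,hi,zz in(('base',.008,.023,.015),('rod',zr-.004,zr+.015,zr)):
        m=(D>0)&(P[:,2]>lo)&(P[:,2]<hi)
        if m.sum()>5:
            g=us[m];e=onz(tag,[(g[0]-.5,v),(g[-1]+.5,v)],zz);t=tool(e)
            print(v,nm,g[0],g[-1],'world',e.mean(0).round(4),'tool',t.mean(0).round(1),'w',np.linalg.norm(e[0]-e[1]).round(4))
E
python3 lat.py w4 .07
```

```text
t 10.15 tcp [ 0.4371 -0.1538  0.0201] rpy [-86.73  89.93  -2.1 ] yaw_y 174.63 j6 -100.5 F [ 0.12  0.17 -1.9 ] op 0.0152
[(np.float64(-3.1411), array([ 2.96, -0.06, -0.07])), (np.float64(0.0005), array([2.96, 0.07, 0.07]))]
160 base 232 328 world [ 0.3841 -0.1478  0.015 ] tool [ 4.9 53.2  0.9] w 0.0634
170 base 233 327 world [ 0.3906 -0.1484  0.015 ] tool [ 4.9 46.6  1. ] w 0.0627
170 rod 263 295 world [ 0.3834 -0.1485  0.07  ] tool [-50.1  53.7   0.2] w 0.0157
180 base 233 327 world [ 0.3972 -0.149   0.015 ] tool [ 4.9 40.   1. ] w 0.0633
180 rod 263 295 world [ 0.3882 -0.1489  0.07  ] tool [-50.1  49.    0.2] w 0.0158
190 base 233 326 world [ 0.4039 -0.1499  0.015 ] tool [ 4.9 33.2  0.6] w 0.0632
190 rod 263 295 world [ 0.393  -0.1493  0.07  ] tool [-50.1  44.1   0.2] w 0.016
200 base 234 326 world [ 0.4108 -0.1502  0.015 ] tool [ 4.9 26.3  1. ] w 0.0631
200 rod 263 295 world [ 0.398  -0.1498  0.07  ] tool [-50.1  39.1   0.2] w 0.0161
210 base 234 325 world [ 0.4178 -0.1512  0.015 ] tool [ 4.9 19.3  0.7] w 0.063
210 rod 263 295 world [ 0.403  -0.1503  0.07  ] tool [-50.1  34.1   0.2] w 0.0163
220 base 234 325 world [ 0.4249 -0.1518  0.015 ] tool [ 4.9 12.2  0.7] w 0.0636
220 rod 263 294 world [ 0.4081 -0.151   0.07  ] tool [-50.1  28.9  -0. ] w 0.0159
230 base 235 324 world [ 0.4322 -0.1525  0.015 ] tool [4.9 4.9 0.7] w 0.0629
230 rod 263 294 world [ 0.4134 -0.1515  0.07  ] tool [-50.1  23.7  -0. ] w 0.0161
240 base 235 323 world [ 0.4396 -0.1535  0.015 ] tool [ 5.  -2.6  0.4] w 0.0628
240 rod 264 294 world [ 0.4187 -0.1517  0.07  ] tool [-50.1  18.3   0.2] w 0.0157
```

move_arm(
  commands=[
    [[1,0,0.06,0],[1,0,0,0],[0.5,0,0,0],[0.2,0,0,0],[0,0,0,0],[0,0,0,0]],
  ],
)

```text
clock: 10.75
tool_pos: [0.4364, -0.1535, -0.0076]
orientation: [-176.9, 90.0, -92.3]
force: [-0.4, -0.3, -1.6]
opening: 0.0153
```

move_arm(
  commands=[
    [[0.1,0,0,0],[0,0,0,0],[0,0,0,0]],
  ],
)

```text
clock: 11.05
tool_pos: [0.4364, -0.1535, -0.0085]
orientation: [-82.9, 90.0, 1.6]
force: [0.4, -0.2, -1.2]
opening: 0.0151
```

move_arm(
  commands=[
    [[0.1,0,0,0],[0,0,0,0],[0,0,0,0]],
  ],
)

```text
clock: 11.35
tool_pos: [0.4366, -0.1533, -0.0092]
orientation: [-77.1, 90.0, 7.5]
force: [-1.4, 2.9, 5.6]
opening: 0.0151
```

Contact in the groove (Fz +5.6, Fy +2.9), so I nudge toward +y and release.

move_arm(
  commands=[
    [[0,0,0.04,0],[0,0,0,0],[0,0,0,0]],
  ],
)

```text
clock: 11.65
tool_pos: [0.4366, -0.1531, -0.0094]
orientation: [-92.2, 90.0, -7.6]
force: [-0.9, 0.3, 5.6]
opening: 0.0147
```

move_arm(
  commands=[
    [[0,0,0,0],[0,0,0,0],[0,0,0,0],[0,0,0,0],[0,0,0,0],[0,0,0,0]],
  ],
  jaw=3.5,
)

```text
clock: 12.25
tool_pos: [0.4363, -0.1531, -0.0097]
orientation: [96.1, 90.0, -179.4]
force: [0.4, -0.6, -0.0]
opening: 0.0351
```

move_arm(
  commands=[
    [[-1,0,0,0],[-2,0,0,0],[-3,0,0,0],[-3,0,0,0],[0,0,0,0],[0,0,0,0],[0,0,0,0]],
  ],
)

```text
clock: 12.95
tool_pos: [0.4358, -0.153, 0.0801]
orientation: [74.9, 90.0, 159.5]
force: [0.3, -0.2, 0.4]
opening: 0.0354
```

```bash
python3 lat.py w5 .041; python3 - <<'E'
from h import *
a=cv2.imread('pics/w5.png');cv2.imwrite('pics/w5b.png',cv2.resize(a,(784,588),interpolation=cv2.INTER_CUBIC))
E
```

```text
t 13.0 tcp [ 0.4356 -0.1531  0.0798] rpy [ 92.94  89.93 177.52] yaw_y 174.57 j6 -100.6 F [-0.28  0.39  0.34] op 0.0351
[(np.float64(3.1411), array([ 8.93,  0.08, -0.02])), (np.float64(-0.0005), array([ 8.93, -0.1 ,  0.02]))]
150 base 243 314 world [ 0.3802 -0.1478  0.015 ] tool [65.1 55.8 -0. ] w 0.061
160 base 243 316 world [ 0.3886 -0.1477  0.015 ] tool [65.1 47.4  0.8] w 0.0632
160 rod 269 289 world [ 0.3861 -0.1479  0.041 ] tool [39.1 49.9  0.4] w 0.0161
170 base 243 315 world [ 0.3971 -0.1489  0.015 ] tool [65.1 38.9  0.4] w 0.063
170 rod 269 289 world [ 0.3937 -0.1487  0.041 ] tool [39.1 42.2  0.4] w 0.0163
180 base 243 315 world [ 0.4057 -0.1497  0.015 ] tool [65.1 30.2  0.4] w 0.0635
180 rod 269 289 world [ 0.4015 -0.1494  0.041 ] tool [39.1 34.4  0.4] w 0.0164
190 base 243 314 world [ 0.4145 -0.151   0.015 ] tool [65.1 21.3 -0. ] w 0.0632
190 rod 269 288 world [ 0.4094 -0.1505  0.041 ] tool [39.1 26.5 -0. ] w 0.0158
200 base 244 314 world [ 0.4235 -0.1514  0.015 ] tool [65.1 12.3  0.4] w 0.063
200 rod 269 288 world [ 0.4174 -0.1513  0.041 ] tool [39.1 18.4 -0. ] w 0.0159
210 base 244 313 world [ 0.4326 -0.1527  0.015 ] tool [65.1  3.2  0. ] w 0.0627
210 rod 269 288 world [ 0.4256 -0.152   0.041 ] tool [39.1 10.1  0. ] w 0.0161
220 base 244 313 world [ 0.4419 -0.1536  0.015 ] tool [65.1 -6.2  0. ] w 0.0633
220 rod 269 288 world [ 0.434  -0.1528  0.041 ] tool [39.1  1.7  0. ] w 0.0162
230 base 244 313 world [ 0.4514 -0.1545  0.015 ] tool [ 65.1 -15.7   0. ] w 0.0639
230 rod 269 288 world [ 0.4425 -0.1536  0.041 ] tool [39.1 -6.8  0. ] w 0.0164
240 base 244 312 world [ 0.461  -0.1558  0.015 ] tool [ 65.1 -25.4  -0.4] w 0.0636
240 rod 269 288 world [ 0.4512 -0.1545  0.041 ] tool [ 39.1 -15.6   0. ] w 0.0166
```

View pics/w5b.png

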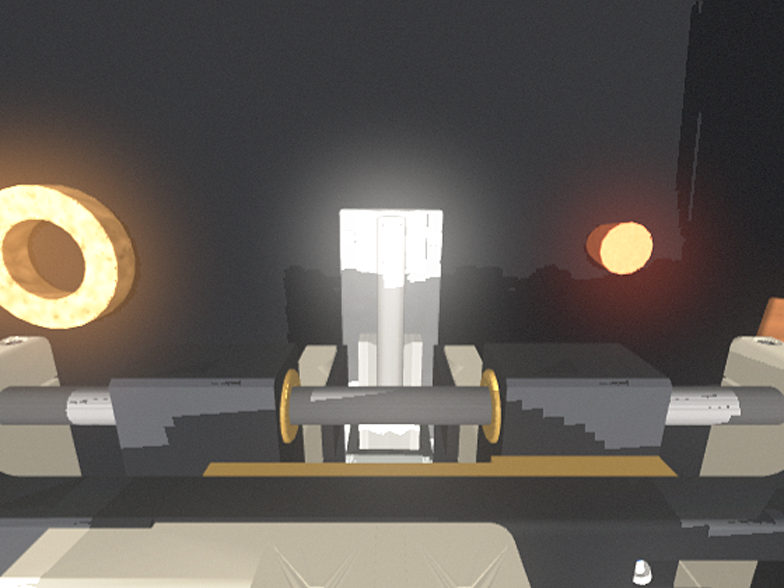

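The rod is seated on the centre line (z 0.041, aligned), with its rear end at x of about 0.382. Pushing from there would need a TCP radius under 0.4 m, so I'll first grip again and draw the rod 14 mm forward inside the cutaway. After that I'll push the rear end with closed fingers.

move_arm(
  commands=[
    [[3,0.65,0,0],[3,0,0,0],[1.9,0,0,0],[0.7,0,0,0],[0.3,0,0,0],[0,0,0,0],[0,0,0,0]],
  ],
)

```text
clock: 13.7
tool_pos: [0.4306, -0.1525, -0.0079]
orientation: [-85.4, 89.9, -0.8]
force: [0.2, 0.2, 0.1]
opening: 0.0348
```

move_arm(
  commands=[
    [[0,0,0,0],[0,0,0,0],[0,0,0,0],[0,0,0,0],[0,0,0,0]],
  ],
  jaw=1.0,
)

```text
clock: 14.2
tool_pos: [0.4302, -0.1525, -0.0083]
orientation: [-84.7, 90.0, -0.2]
force: [-1.4, 0.5, 5.7]
opening: 0.015
```

move_arm(
  commands=[
    [[0,-0.2,0,0],[0,-0.3,0,0],[0,-0.3,0,0],[0,-0.3,0,0],[0,-0.2,0,0],[0,-0.1,0,0],[0,0,0,0]],
  ],
)

```text
clock: 14.9
tool_pos: [0.4409, -0.1536, -0.0088]
orientation: [90.7, 89.8, 175.3]
force: [-7.3, 3.9, 8.1]
opening: 0.0151
```

move_arm(
  commands=[
    [[0,0,0,0],[0,0,0,0],[0,0,0,0],[0,0,0,0],[0,0,0,0]],
  ],
  jaw=3.5,
)

```text
clock: 15.4
tool_pos: [0.4439, -0.1538, -0.0087]
orientation: [-87.9, 90.0, -3.3]
force: [-0.4, 0.9, -0.4]
opening: 0.0351
```

move_arm(
  commands=[
    [[-1,0,0,0],[-2,0,0,0],[-3,0,0,0],[-2,0,0,0],[0,3,0,0],[0,2,0,0],[0,0,0,0]],
  ],
  jaw=3.5,
)

```text
clock: 16.1
tool_pos: [0.3916, -0.149, 0.0721]
orientation: [-13.8, 90.0, 70.8]
force: [-0.1, 0.2, 0.2]
opening: 0.0352
```

move_arm(
  commands=[
    [[0,0,0,0],[0,0,0,0],[0,0,0,0],[0,0,0,0],[0,0,0,0],[0,0,0,0]],
  ],
  jaw=0,
)

```text
clock: 16.7
tool_pos: [0.394, -0.1491, 0.0712]
orientation: [101.4, 90.0, -174.0]
force: [0.5, -0.2, -0.8]
opening: 0.0006
```

```bash
python3 lat.py w6 .041 | awk '/rod|t /||/array/||NR<8'; python3 - <<'E'
from h import *
f=np.load('w6.npz')
# rod rear end: height profile along rod centre column
for v in range(120,200,3):
    P=dep('w6',[(279,v)])[0]; print(v,P.round(4),end=' ; ')
E
```

```text
t 16.75 tcp [ 0.3941 -0.1491  0.0712] rpy [  99.91   89.98 -175.51] yaw_y 174.58 j6 -101.8 F [-0.16  0.49  0.43] op 0.0009
[(np.float64(3.1412), array([ 8.07,  4.26, -0.01])), (np.float64(-0.0004), array([ 8.07, -4.27,  0.01]))]
200 base 243 315 world [ 0.3797 -0.1473  0.015 ] tool [56.2 14.4  0.4] w 0.0625
210 base 243 315 world [ 0.3885 -0.1482  0.015 ] tool [56.2  5.6  0.4] w 0.0631
220 base 243 315 world [ 0.3975 -0.149   0.015 ] tool [56.2 -3.5  0.5] w 0.0637
230 base 243 314 world [ 0.4066 -0.1503  0.015 ] tool [ 56.2 -12.7   0. ] w 0.0634
230 rod 269 289 world [ 0.3978 -0.1491  0.041 ] tool [30.2 -3.8  0.4] w 0.0166
240 rod 269 288 world [ 0.4062 -0.1502  0.041 ] tool [ 30.2 -12.2   0. ] w 0.0159
120 [ 0.3141 -0.1412 -0.0024] ; 123 [ 0.3166 -0.1414 -0.0013] ; 126 [ 0.319  -0.1416 -0.002 ] ; 129 [ 0.3215 -0.1419 -0.0009] ; 132 [ 0.3239 -0.1421 -0.0009] ; 135 [ 0.3264 -0.1423 -0.0004] ; 138 [ 0.3289 -0.1426 -0.0012] ; 141 [ 0.3314 -0.1428 -0.0008] ; 144 [ 3.339e-01 -1.430e-01 -2.000e-04] ; 147 [ 3.364e-01 -1.433e-01  1.000e-04] ; 150 [ 0.339  -0.1435 -0.0005] ; 153 [ 0.3415 -0.1437  0.    ] ; 156 [ 0.3441 -0.144  -0.0006] ; 159 [ 0.3466 -0.1442 -0.0004] ; 162 [ 0.3492 -0.1444 -0.    ] ; 165 [ 0.352  -0.1447 -0.0018] ; 168 [ 0.3547 -0.145  -0.0023] ; 171 [ 3.570e-01 -1.452e-01  1.000e-04] ; 174 [ 0.3599 -0.1454 -0.0014] ; 177 [ 0.3625 -0.1457 -0.0015] ; 180 [ 0.3652 -0.146  -0.0017] ; 183 [ 0.368  -0.1462 -0.0019] ; 186 [ 0.3705 -0.1464 -0.0006] ; 189 [ 3.731e-01 -1.467e-01 -2.000e-04] ; 192 [ 0.3761 -0.147  -0.0012] ; 195 [ 3.786e-01 -1.472e-01 -3.000e-04] ; 198 [ 0.3803 -0.1474  0.0047] ;
```

```bash
python3 - <<'E'
from h import *
for v in range(200,236,2):
    P=dep('w6',[(279,v)])[0]; print(v,P.round(4),end=' ; ')
f=np.load('top2.npz')
E
```

```text
200 [ 0.3802 -0.1474  0.0128] ; 202 [ 0.3801 -0.1474  0.0206] ; 204 [ 0.38   -0.1474  0.0281] ; 206 [ 0.3811 -0.1475  0.0304] ; 208 [ 0.383  -0.1477  0.0293] ; 210 [ 0.3846 -0.1478  0.0297] ; 212 [ 0.3866 -0.148   0.0286] ; 214 [ 0.3878 -0.1481  0.0302] ; 216 [ 0.3898 -0.1483  0.0291] ; 218 [ 0.3916 -0.1485  0.0289] ; 220 [ 0.3934 -0.1486  0.0284] ; 222 [ 0.3923 -0.1485  0.0375] ; 224 [ 0.3922 -0.1485  0.0433] ; 226 [ 0.3923 -0.1486  0.048 ] ; 228 [ 0.3935 -0.1487  0.049 ] ; 230 [ 0.3949 -0.1488  0.0496] ; 232 [ 0.397  -0.149   0.0482] ; 234 [ 0.3984 -0.1491  0.0488] ;
```

The rod's rear face is at x = 0.3923. I move behind it and come down to about 3 mm above the groove crests.

move_arm(
  commands=[
    [[0,1.0,0,0],[0,0.6,0,0],[0,0,0,0],[3,0,0,0],[2,0,0,0],[0.8,0,0,0],[0,0,0,0],[0,0,0,0]],
  ],
)

```text
clock: 17.55
tool_pos: [0.3786, -0.1476, 0.0139]
orientation: [-108.0, 90.0, -23.4]
force: [-0.2, -0.5, -0.0]
opening: 0.0004
```

```bash
python3 - <<'E'
from h import *
plan([.3785,-.1475,.0065],-5.4)
E
```

```text
t 17.55 tcp [ 0.3786 -0.1476  0.0139] rpy [-107.95   89.97  -23.35] yaw_y 174.6 j6 -102.3 F [-0.17 -0.54 -0.04] op 0.0004
[(np.float64(3.1416), array([ 0.74, -0.01, -0.01])), (np.float64(-0.0), array([0.74, 0.01, 0.01]))]
```

move_arm(
  commands=[
    [[0.4,0,0,0],[0.3,0,0,0],[0,0,0,0],[0,-0.2,0,0],[0,-0.2,0,0],[0,-0.2,0,0],[0,-0.2,0,0],[0,0,0,0]],
  ],
)

```text
clock: 18.35
tool_pos: [0.3863, -0.1484, 0.0063]
orientation: [142.5, 90.0, -132.9]
force: [-0.9, 0.2, 1.0]
opening: 0.0006
```

move_arm(
  commands=[
    [[0,-0.3,0,0],[0,-0.3,0,0],[0,-0.3,0,0],[0,-0.3,0,0],[0,-0.3,0,0],[0,-0.3,0,0],[0,-0.3,0,0],[0,-0.2,0,0]],
  ],
)

```text
clock: 19.15
tool_pos: [0.4093, -0.1505, 0.0064]
orientation: [-95.5, 90.0, -10.9]
force: [-1.3, -0.2, -0.7]
opening: 0.0003
```

```bash
python3 - <<'E'
from h import *
take('wrist','w7');plan([.466,-.156,.0065],-5.4)
for v in range(204,240,3):
    P=dep('w7',[(279,v)])[0]; print(v,P.round(4),end=' ; ')
E
```

```text
t 19.2 tcp [ 0.4096 -0.1505  0.0064] rpy [-96.61  89.98 -12.02] yaw_y 174.59 j6 -101.3 F [-0.19 -0.24  0.13] op 0.0003
[(np.float64(3.1414), array([-0.01,  5.67,  0.01])), (np.float64(-0.0002), array([-0.01, -5.67, -0.01]))]
204 [ 0.3801 -0.1475  0.0252] ; 207 [ 0.3811 -0.1476  0.0283] ; 210 [ 0.3829 -0.1477  0.0287] ; 213 [ 0.3848 -0.1479  0.0284] ; 216 [ 0.3863 -0.148   0.0294] ; 219 [ 0.3883 -0.1482  0.0291] ; 222 [ 0.3901 -0.1484  0.0292] ; 225 [ 0.3923 -0.1486  0.0281] ; 228 [ 0.3937 -0.1487  0.0297] ; 231 [ 0.3956 -0.1489  0.0297] ; 234 [ 0.3978 -0.1491  0.0286] ; 237 [ 0.3997 -0.1493  0.0286] ;
```

The rod is sliding: its old end position is now empty. I continue under the bridge.

move_arm(
  commands=[
    [[0,-0.3,0,0],[0,-0.3,0,0],[0,-0.3,0,0],[0,-0.3,0,0],[0,-0.3,0,0],[0,-0.3,0,0],[0,-0.3,0,0],[0,-0.2,0,0]],
  ],
)

```text
clock: 20.0
tool_pos: [0.4322, -0.1527, 0.0064]
orientation: [-89.4, 90.0, -4.9]
force: [-1.3, -0.7, 0.6]
opening: 0.0005
```

move_arm(
  commands=[
    [[0,-0.3,0,0],[0,-0.3,0,0],[0,-0.3,0,0],[0,-0.3,0,0],[0,-0.2,0,0],[0,0,0,0]],
  ],
)

```text
clock: 20.6
tool_pos: [0.4463, -0.154, 0.0064]
orientation: [-84.8, 90.0, -0.3]
force: [0.2, 1.1, -0.5]
opening: 0.0003
```

```bash
python3 - <<'E'
from h import *
take('top','top3');plan([.466,-.156,.0065],-5.4)
a=cv2.imread('pics/top3.png')[150:300,230:390];cv2.imwrite('pics/top3c.png',cv2.resize(a,None,fx=3.9,fy=3.9,interpolation=cv2.INTER_CUBIC))
E
```

```text
t 20.65 tcp [ 0.4463 -0.1539  0.0064] rpy [-78.94  89.96   5.64] yaw_y 174.58 j6 -100.4 F [-0.3   0.13 -0.2 ] op 0.0003
[(np.float64(3.1412), array([-0.01,  1.98,  0.02])), (np.float64(-0.0004), array([-0.01, -1.98, -0.02]))]
```

View pics/top3c.png

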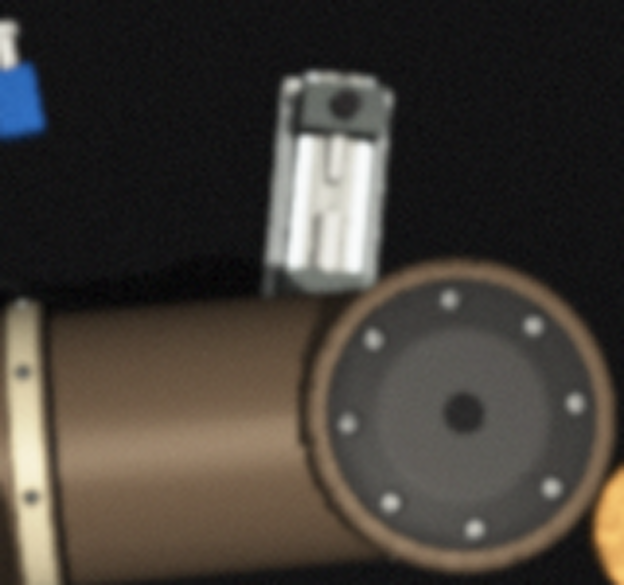

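The top crop shows the rod emerging past the bridge with its tip at (330,212) and the pin tip at (337,183), a gap of about 16 mm. I go 11 mm, then make fine steps and read the force.

move_arm(
  commands=[
    [[0,-0.3,0,0],[0,-0.3,0,0],[0,-0.3,0,0],[0,-0.2,0,0],[0,0,0,0],[0,0,0,0]],
  ],
)

```text
clock: 21.25
tool_pos: [0.4571, -0.155, 0.0064]
orientation: [-84.4, 90.0, 0.2]
force: [-0.2, -0.1, -0.1]
opening: 0.0005
```

move_arm(
  commands=[
    [[0,-0.05,0,0],[0,-0.05,0,0],[0,0,0,0]],
  ],
)

```text
clock: 21.55
tool_pos: [0.4575, -0.1551, 0.0063]
orientation: [90.2, 90.0, 174.7]
force: [-0.8, -0.3, 0.3]
opening: 0.0003
```

move_arm(
  commands=[
    [[0,-0.05,0,0],[0,-0.05,0,0],[0,0,0,0]],
  ],
)

```text
clock: 21.85
tool_pos: [0.4588, -0.1552, 0.0064]
orientation: [-116.6, 90.0, -32.0]
force: [0.0, -0.2, 1.0]
opening: 0.0003
```

move_arm(
  commands=[
    [[0,-0.05,0,0],[0,-0.05,0,0],[0,0,0,0]],
  ],
)

```text
clock: 22.15
tool_pos: [0.4598, -0.1553, 0.0064]
orientation: [-108.9, 90.0, -24.4]
force: [-1.9, -0.1, 0.6]
opening: 0.0007
```

move_arm(
  commands=[
    [[0,-0.05,0,0],[0,0,0,0]],
  ],
)

```text
clock: 22.35
tool_pos: [0.4603, -0.1554, 0.0064]
orientation: [-68.7, 90.0, 15.9]
force: [-1.3, -0.4, 0.7]
opening: 0.0003
```

move_arm(
  commands=[
    [[0,-0.05,0,0],[0,0,0,0]],
  ],
)

```text
clock: 22.55
tool_pos: [0.4608, -0.1554, 0.0064]
orientation: [-94.1, 90.0, -9.5]
force: [-1.5, -0.3, 0.3]
opening: 0.0008
```

move_arm(
  commands=[
    [[0,-0.05,0,0],[0,0,0,0]],
  ],
)

```text
clock: 22.75
tool_pos: [0.4613, -0.1555, 0.0064]
orientation: [-123.9, 90.0, -39.4]
force: [-1.7, -0.3, -0.4]
opening: 0.0004
```

move_arm(
  commands=[
    [[0,-0.05,0,0],[0,0,0,0]],
  ],
)

```text
clock: 22.95
tool_pos: [0.4618, -0.1555, 0.0064]
orientation: [-94.3, 90.0, -9.7]
force: [-1.4, -0.3, 0.5]
opening: 0.0005
```

move_arm(
  commands=[
    [[0,-0.05,0,0],[0,0,0,0]],
  ],
)

```text
clock: 23.15
tool_pos: [0.4623, -0.1555, 0.0064]
orientation: [-104.2, 90.0, -19.6]
force: [-1.8, -0.4, 0.3]
opening: 0.0004
```

move_arm(
  commands=[
    [[0,-0.05,0,0],[0,0,0,0]],
  ],
)

```text
clock: 23.35
tool_pos: [0.4628, -0.1556, 0.0064]
orientation: [-97.8, 90.0, -13.3]
force: [-1.6, 0.1, 0.4]
opening: 0.0008
```

move_arm(
  commands=[
    [[0,-0.05,0,0],[0,0,0,0]],
  ],
)

```text
clock: 23.55
tool_pos: [0.4633, -0.1557, 0.0064]
orientation: [-136.5, 90.0, -51.9]
force: [-1.9, 0.5, 1.3]
opening: 0.0004
```

move_arm(
  commands=[
    [[0,-0.05,0,0],[0,0,0,0]],
  ],
)

```text
clock: 23.75
tool_pos: [0.4638, -0.1557, 0.0064]
orientation: [-117.6, 90.0, -33.0]
force: [-1.1, 0.4, 1.2]
opening: 0.0002
```

move_arm(
  commands=[
    [[0,-0.05,0,0],[0,0,0,0]],
  ],
)

```text
clock: 23.95
tool_pos: [0.4643, -0.1557, 0.0064]
orientation: [-72.0, 90.0, 12.6]
force: [-1.2, -0.5, 0.9]
opening: 0.0003
```

move_arm(
  commands=[
    [[0,-0.05,0,0],[0,0,0,0]],
  ],
)

```text
clock: 24.15
tool_pos: [0.4648, -0.1558, 0.0064]
orientation: [-74.8, 90.0, 9.7]
force: [-0.8, 0.1, 0.3]
opening: 0.0005
```

move_arm(
  commands=[
    [[0,-0.05,0,0],[0,0,0,0]],
  ],
)

```text
clock: 24.35
tool_pos: [0.465, -0.1558, 0.0063]
orientation: [89.0, 90.0, 173.5]
force: [-2.1, -0.3, 0.7]
opening: 0.0004
```

move_arm(
  commands=[
    [[0,-0.05,0,0],[0,0,0,0]],
  ],
)

```text
clock: 24.55
tool_pos: [0.4651, -0.1559, 0.0062]
orientation: [92.5, 89.9, 177.1]
force: [-3.1, 0.6, 1.9]
opening: 0.0002
```

move_arm(
  commands=[
    [[0,-0.05,0,0],[0,0,0,0]],
  ],
)

```text
clock: 24.75
tool_pos: [0.4651, -0.1559, 0.0061]
orientation: [92.5, 89.9, 177.1]
force: [-6.2, 1.0, 3.3]
opening: 0.0004
```

move_arm(
  commands=[
    [[0,-0.05,0,0],[0,0,0,0]],
  ],
)

```text
clock: 24.95
tool_pos: [0.4652, -0.156, 0.0061]
orientation: [92.2, 89.9, 176.8]
force: [-6.1, 2.0, 3.5]
opening: 0.0006
```

move_arm(
  commands=[
    [[0,0,0,0],[0,0,0,0],[0,0,0,0]],
  ],
)

```text
clock: 25.25
tool_pos: [0.4652, -0.156, 0.0061]
orientation: [92.0, 89.9, 176.6]
force: [-6.0, 1.5, 3.1]
opening: 0.0004
```

move_arm(
  commands=[
    [[0,-0.03,0,0],[0,0,0,0],[0,0,0,0]],
  ],
)

```text
clock: 25.55
tool_pos: [0.4652, -0.156, 0.006]
orientation: [91.9, 89.8, 176.4]
force: [-7.4, 2.5, 5.1]
opening: 0.0006
```

move_arm(
  commands=[
    [[0,0.05,0,0],[0,0.05,0,0],[0,0.1,0,0],[0,0.3,0,0],[0,0.5,0,0],[0,0,0,0]],
  ],
)

```text
clock: 26.15
tool_pos: [0.4569, -0.155, 0.0065]
orientation: [-75.0, 90.0, 9.6]
force: [-0.3, 0.2, -0.0]
opening: 0.0002
```

move_arm(
  commands=[
    [[-3,0,0,0],[-4,0,0,0],[-4,0,0,0],[0,2,0,0],[0,0,-4.5,0],[0,0,-4.5,0],[0,0,-4.5,0],[0,0,0,0]],
  ],
)

```text
clock: 26.95
tool_pos: [0.424, -0.2915, 0.1163]
orientation: [-147.9, 89.9, -63.5]
force: [-0.2, -0.1, -0.3]
opening: 0.0001
```

```bash
python3 - <<'E'
from h import *
take('top','top4')
a=cv2.imread('pics/top4.png')[150:300,230:390];cv2.imwrite('pics/top4c.png',cv2.resize(a,None,fx=3.9,fy=3.9,interpolation=cv2.INTER_CUBIC))
E
```

```text
(no output)
```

View pics/top4c.png

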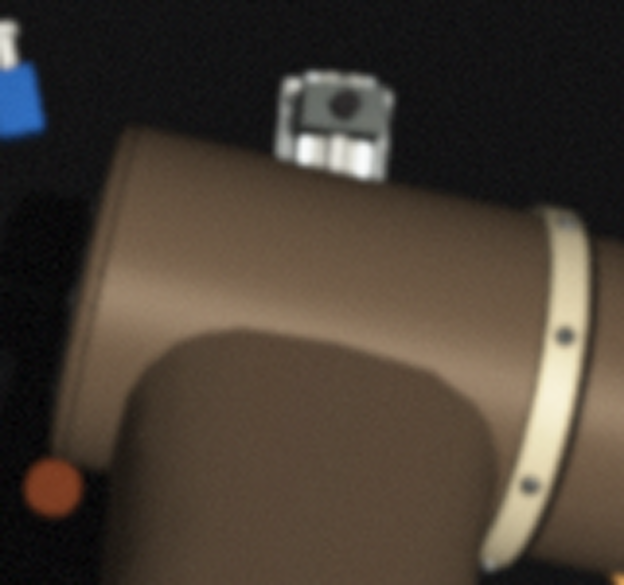

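The arm hides the gauge in this view. Moving it to the rack side, where the gauge was visible before.

move_arm(
  commands=[
    [[0,0,4.5,0],[0,0,4.5,0],[0,0,4.5,0],[0,0,4.5,0],[0,0,4.5,0],[0,0,4.5,0],[0,0,4.5,0],[0,0,4.5,0]],
  ],
)

```text
clock: 27.8
tool_pos: [0.458, 0.0737, 0.1168]
orientation: [-51.4, 89.9, 33.3]
force: [0.8, 0.4, -0.6]
opening: 0.0004
```

```bash
python3 - <<'E'
from h import *
take('top','top5')
a=cv2.imread('pics/top5.png')[150:300,230:390];cv2.imwrite('pics/top5c.png',cv2.resize(a,None,fx=3.9,fy=3.9,interpolation=cv2.INTER_CUBIC))
E
```

```text
(no output)
```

View pics/top5c.png

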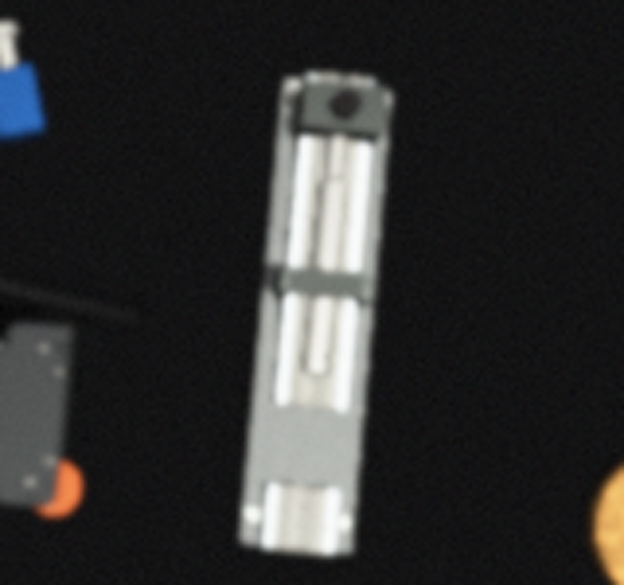

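The rod lies in the groove under the bridge, from (317,372) to (334,182). Its front end meets the pin tip at about (337,181) with no visible gap, and everything else stands where it was. Handing in.

```bash
python3 -c "
from h import *
print(close_job())"
```

```text
the job is handed in; nothing more can be done
None
```

I laid the middle-length rod in the V-groove before the bridge, slid it under the bridge and pressed it onto the stop pin. The job was handed in at about 28 s of the allowed 64 s. Handing in gave no verdict.

- **Push:** sliding took about 1.5 N. At the pin, the push on the fingers rose to 6–7.4 N and I held it for about 0.8 s. That puts roughly 4.5–6 N on the pin, though this is an estimate because the pin force can't be read directly.
- **Last check:** after backing off, the top picture shows the rod in the groove with its front end against the pin and no visible gap. At about 2 mm per pixel it cannot confirm the 1.5 mm limit. The boss clamp and gauge looked unmoved. The stopper and cork ring were only partly in that last crop, and I did not look again at the rack or the glassware.
- **Disagreement:** the fingers end about 33 mm short of the reported TCP. The first grip therefore closed on air above the rod without touching it. I found this from the wrist depth image and allowed for it from then on.
- **Extra step:** I gripped the rod again in the cutaway and drew it about 11 mm forward, because pushing its rear end from where I first laid it would have been at the arm's inner reach limit. The force reached about 7 N along the groove during that pull.

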